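Put the apples away for keeping

ROBOT

A 6-joint arm with a two-finger parallel gripper is mounted at the origin on the work surface. World frame = base frame: x ahead of the robot, y to its left, z up, the work surface at z = 0. Lengths are in m, angles in rad, forces in N, time in s.
With the tool pointing down it reaches from about 0.35 to 0.85 m from the base axis. Payload 8.1 kg.
Tool frame: the origin (TCP) lies on the centre line of the jaws, within the pads' length; the fingertips stand 17 mm ahead of it and the grasp point (between the pads) lies 2 mm behind it; z points along the fingers, y is the line along which they close (so a half turn about z gives the same grasp; the last joint's range is limited). The gripper opens to 93 mm and grips with 3 to 60 N. Pads are 15 mm wide; open, the fingers measure 128 mm over their backs; the gripper's body (75 mm by 188 mm) begins 65 mm behind the grasp point.
Start: joints at [1.036, 0.13, 1.488, -0, 1.523, -0.085], TCP at [0.261, 0.54, 0.236] pointing down, gripper open.
Joint ranges: [-2.96, 2.96], [-0.89, 2.26], [0.02, 2.5], [-1.34, 4.48], [0, 2.73], [-2.66, 2.66]. Speed limits (rad/s): [2.39, 2.39, 2.79, 3.14, 3.14, 3.14].

INTERFACE

Orientations are given as a rotation vector (axis times angle).
In Python, from plant import telemetry, viewer, order gives the robot as it stands.
- The arm moves only by the tool send_rows, never from a script. Its argument "plan" is a list that holds one entry, the list of rows, each a list of 5 numbers: the closure, from -1 (fully open) to 1 (shut), then the shift along the world's x, y, z normalised to -1 to 1, where 1 is 0.2 m, then the turn about the world's z normalised to -1 to 1, where 1 is 60 degrees. A call has 1 to 20 rows; each row is the pose to reach, as a shift and turn from the pose commanded when the call began; what a row does not reach only later rows make up. A row lasts 1/12 s, in which the tool goes at most 41.7 mm and 7.16 degrees, less where a joint would pass 70% of its speed; a pose out of reach is approached as far as the arm can. A call with a number of a shift or a turn outside -1 to 1 is refused whole. A call with a gripper value outside its range is refused whole. The fingers move at their own pace and stop on an object; "force" is the grip in N (left out, the last holds). Time passes only in rows, so rows that repeat a pose let the fingers close. It gives the time, the measured TCP pose, the force, the opening and the grip force at its end, in the units of the state.
- telemetry.read_state(): the state, without advancing time (a new reading comes with each control period).
- viewer.read_camera(name): name is "side" or "top" or "wrist"; returns (picture, depth): 480x640x3 uint8, blue, green, red; 480x640 float32, m along the optical axis (not along the pixel's ray), 0 where there is no reading.
- viewer.calibration(name): a dict with "camera_matrix" (3x3 intrinsics, pixels), "extrinsics" (4x4, takes a point from camera to world coordinates); the wrist camera has in their place "hand_eye" (4x4, takes a point from camera to tool coordinates, whose origin is the TCP and whose axes are the flange's). Camera axes: x right, y up, looking along -z (the intrinsics and any distortion apply to the point x, -y, -z); pixel columns grow to the right and rows downward; lengths in m; the calibration is good to about 2 mm. A picture is of the moment at which its call begins: read the wrist's pose just before it. calibration takes no time and is no camera call.
- order.close_job(): hands the job in; it is judged then, once.
The state is a dict: "t": time; "q": joint angles; "dq": joint speeds; "joint_torque": joint torques, N m; "tool_pos": TCP position; "orientation": TCP orientation; "force": force on the tool from outside, world axes, zero at the start; "wrist_torque": the same for the moment, N m; "opening": finger opening in m; "gripper_force": force on a finger pad.
Only numpy, scipy, OpenCV 4.12 (cv2) and the standard library are available. Lean on these libraries where they do the work, as an engineer would, in place of code of your own. Each camera call takes 0.05 s, during which the arm holds its last target. There are 200 camera calls.

TASK

Spread the four huddled apples out over the fruit tray in a single layer, with at least a finger's breadth (15 mm) of air between any two, while the tray still stands clear of the fruit keeper. Then slide the tray into the keeper until it is fully home against the back, with the apples still lying apart in it. Leave the other things on the counter where they are.

Things in the scene. Friction and masses are not known exactly. Their poses are not given: they have to be found in the camera images.
- tray: Loose shallow wooden tray, 0.4 kg. Origin: centre of its pan's underside; x points to the end that enters the keeper first. Pan 246 mm long (x), 190 wide (y); floor 6 mm thick, rim 6 mm thick, rim top 20 mm above the counter. Handle: dark upright fin on the centre line behind the pan, 14 mm thick (y), x -203 to -123 mm, 2 to 56 mm above the counter.
- tray_grip (a point): Point on the tray's handle fin to pinch from above, across the fin's 14 mm thickness: 175 mm behind the tray's origin along its x, on the centre line, 38 mm above the counter. Axes as the tray's.
- keeper: Fixed low white case, slatted wood roof, no floor. Origin: centre of its inside, on the counter; x points from the open mouth in to the back. Inside x -123 (mouth) to +123 mm (back), y -97.5 to +97.5, 85 high; walls 14, roof top at 95 mm; flared guides reach 25 mm before the mouth. Tray home: its origin and x axis meet the keeper's, pan flush with the mouth, fin outside.
- apple1_center (a point): Middle of a hard red apple, 60 mm across, 51 mm tall, 110 g, flat-based; the point lies on its axis 26 mm above its underside, so 32 mm above the counter when it stands on the tray floor. All four apples start huddled together in the tray, 4 mm or less apart.
- apple2_center (a point): Middle of another hard red apple, 60 mm across, 51 mm tall, 110 g, flat-based; the point lies on its axis 26 mm above its underside, so 32 mm above the counter when it stands on the tray floor. All four apples start huddled together in the tray, 4 mm or less apart.
- apple3_center (a point): Middle of another hard red apple, 60 mm across, 51 mm tall, 110 g, flat-based; the point lies on its axis 26 mm above its underside, so 32 mm above the counter when it stands on the tray floor. All four apples start huddled together in the tray, 4 mm or less apart.
- apple4_center (a point): Middle of another hard red apple, 60 mm across, 51 mm tall, 110 g, flat-based; the point lies on its axis 26 mm above its underside, so 32 mm above the counter when it stands on the tray floor. All four apples start huddled together in the tray, 4 mm or less apart.
- mug: Bystander: blue ceramic mug, 80 mm across, 90 mm tall, handle along its +y; origin at the centre of its underside. Leave it alone.
- jam: Bystander: amber jam jar with a steel lid, 72 mm across, 100 mm tall; origin at the centre of its underside. Leave it alone.
- bowl: Bystander: white bowl, 150 mm across, 65 mm tall; origin at the centre of its underside. Leave it alone.
- spoon: Bystander: wooden spoon lying flat along its x, 220 mm long; origin at the centre of its underside. Leave it alone.
- mill: Bystander: dark wooden pepper mill, 56 mm across, 140 mm tall; origin at the centre of its underside. Leave it alone.

How it is judged:
On the way, in this order (a step that is already met when the one before it is completed fails the run):
1. with the tray still outside the keeper, the four apples lie on its floor, every two at least 14 mm apart, released (x of apple1_center in the frame of tray between -0.117 and 0.117 m and y of apple1_center in the frame of tray between -0.089 and 0.089 m and z of apple1_center in the frame of tray between 0.02 and 0.048 m and x of apple2_center in the frame of tray between -0.117 and 0.117 m and y of apple2_center in the frame of tray between -0.089 and 0.089 m and z of apple2_center in the frame of tray between 0.02 and 0.048 m and x of apple3_center in the frame of tray between -0.117 and 0.117 m and y of apple3_center in the frame of tray between -0.089 and 0.089 m and z of apple3_center in the frame of tray between 0.02 and 0.048 m and x of apple4_center in the frame of tray between -0.117 and 0.117 m and y of apple4_center in the frame of tray between -0.089 and 0.089 m and z of apple4_center in the frame of tray between 0.02 and 0.048 m and horizontal distance between apple1_center and apple2_center above 0.074 m and horizontal distance between each of apple1_center, apple2_center and apple3_center above 0.074 m and horizontal distance between each of apple1_center, apple2_center, apple3_center and apple4_center above 0.074 m and contact force between each of apple1, apple2, apple3, apple4 and the fingers below 0.2 N and x of tray in the frame of keeper below -0.2 m), for 0.2 s.
2. the tray is in the keeper, within 10 mm of the back (x of tray in the frame of keeper between -0.01 and 0.006 m and y of tray in the frame of keeper between -0.006 and 0.006 m and z of tray in the frame of keeper between -0.006 and 0.006 m and angle between the x axis of tray and the x axis of keeper, either way round below 0.04 rad and angle between tray's own z axis and vertical below 0.04 rad), for 0.2 s.
At the end, for the whole second after the job is handed in: The tray lies flat and straight in the keeper (within 0.04 rad), no more than 10 mm short of the back, and all four apples rest on the tray floor, every two with centres more than 74 mm apart (14 mm of air); all at rest (all of step 2 and x of apple1_center in the frame of tray between -0.117 and 0.117 m and y of apple1_center in the frame of tray between -0.089 and 0.089 m and z of apple1_center in the frame of tray between 0.02 and 0.048 m and x of apple2_center in the frame of tray between -0.117 and 0.117 m and y of apple2_center in the frame of tray between -0.089 and 0.089 m and z of apple2_center in the frame of tray between 0.02 and 0.048 m and x of apple3_center in the frame of tray between -0.117 and 0.117 m and y of apple3_center in the frame of tray between -0.089 and 0.089 m and z of apple3_center in the frame of tray between 0.02 and 0.048 m and x of apple4_center in the frame of tray between -0.117 and 0.117 m and y of apple4_center in the frame of tray between -0.089 and 0.089 m and z of apple4_center in the frame of tray between 0.02 and 0.048 m and horizontal distance between apple1_center and apple2_center above 0.074 m and horizontal distance between each of apple1_center, apple2_center and apple3_center above 0.074 m and horizontal distance between each of apple1_center, apple2_center, apple3_center and apple4_center above 0.074 m and linear speed of each of apple1, apple2, apple3, apple4, tray below 0.02 m/s); the robot touches nothing.
It fails at once if a bystander was moved by more than 30 mm (distance of any of mug, jam, bowl, spoon, mill from where it was at the start of the episode above 0.03 m).
It also fails if it takes over 72 s, if anything falls off the work surface, if the arm or the gripper's body presses on something with over 40 N, if the wrist force passes 120 N, or if a joint passes its speed limit or range.

## Working session

There is one attempt and no reset: what is moved stays moved. The work goes in short steps, Python scripts to look and compute and a tool call to move; the robot and the scene stay as the last step left them, time stands still between calls to the robot, and variables do not carry over. Pictures are saved under pics/ and viewed, at most 10 in all, crops included, and the job is handed in when it is done.

Besides the shell and the picture viewer there is one more tool, called after ">>>" in YAML: its name, and indented under it one key for each argument. send_rows: Moves the arm, as the interface text tells. Scaled input: -1 to 1 covers 0.2 m each way for a shift and 60 degrees each way for a turn. Its arguments: {"type":"object","properties":{"plan":{"type":"array"},"force":{"type":"number"}},"required":["plan"]}

```bash
mkdir -p pics; ls; python3 - <<'E'
from plant import telemetry, viewer
import cv2,numpy as np
s=telemetry.read_state();print(s)
for n in("top","side"):
    p,d=viewer.read_camera(n);cv2.imwrite(f"pics/{n}0.png",p);np.save(f"{n}_d.npy",d)
    print(viewer.calibration(n))
print(viewer.calibration("wrist"))
E
```

```text
pics
{'t': 0.0, 'q': array([ 1.03559743e+00,  1.31172992e-01,  1.48926714e+00,  8.27536838e-06,
        1.52299240e+00, -8.54006947e-02]), 'dq': array([0.0006592 , 0.00048552, 0.00029728, 0.00039085, 0.00014756,
       0.00026889]), 'joint_torque': array([ 3.29549432e-03, -5.59851122e+01, -4.91743612e+01,  7.69353448e-02,
        3.56179581e-02, -1.84624719e-04]), 'tool_pos': array([0.2605746 , 0.53987088, 0.23458702]), 'orientation': array([-7.00473622e-01, -3.06192008e+00,  2.74759306e-03]), 'force': array([-0.89698177, -0.12610513, -0.95184124]), 'wrist_torque': array([0.00654583, 0.00646945, 0.02149706]), 'gripper_force': 0.0, 'opening': 0.09303792851352417}
{'camera_matrix': array([[577.90632978,   0.        , 324.08596613],
       [  0.        , 577.90632978, 241.17465372],
       [  0.        ,   0.        ,   1.        ]]), 'extrinsics': array([[ 0.02144228,  0.99493205, -0.09823667,  0.38677348],
       [-0.99969577,  0.02013886, -0.01424074, -0.05592268],
       [-0.01219019,  0.09851213,  0.99506118,  1.46647438],
       [ 0.        ,  0.        ,  0.        ,  1.        ]
[... 263 characters left out ...]
70267266,  0.42041827, -0.57402056, -0.68953816],
       [ 0.02198238,  0.81920258,  0.57308281,  0.70790458],
       [ 0.        ,  0.        ,  0.        ,  1.        ]])}
{'camera_matrix': array([[351.40746953,   0.        , 318.48594912],
       [  0.        , 351.40746953, 240.24216861],
       [  0.        ,   0.        ,   1.        ]]), 'hand_eye': array([[-5.16186641e-04,  9.62661186e-01,  2.70708653e-01,
         7.54551763e-02],
       [ 9.99999813e-01,  4.08370139e-04,  4.54601142e-04,
         7.71994971e-05],
       [ 3.27077544e-04,  2.70708838e-01, -9.62661217e-01,
        -1.47759657e-01],
       [ 0.00000000e+00,  0.00000000e+00,  0.00000000e+00,
         1.00000000e+00]])}
```

View pics/top0.png

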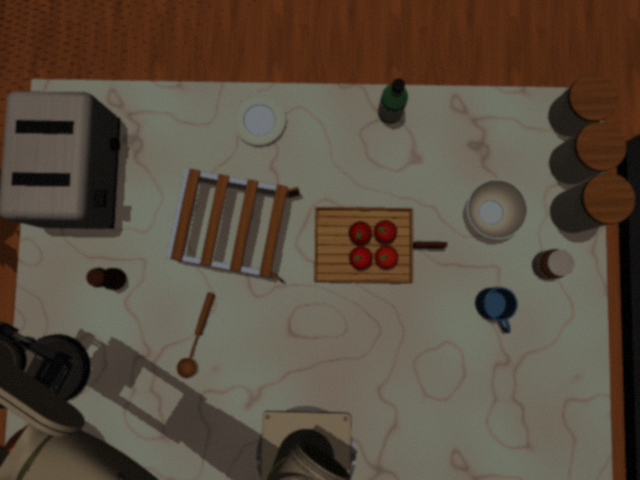

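View pics/side0.png

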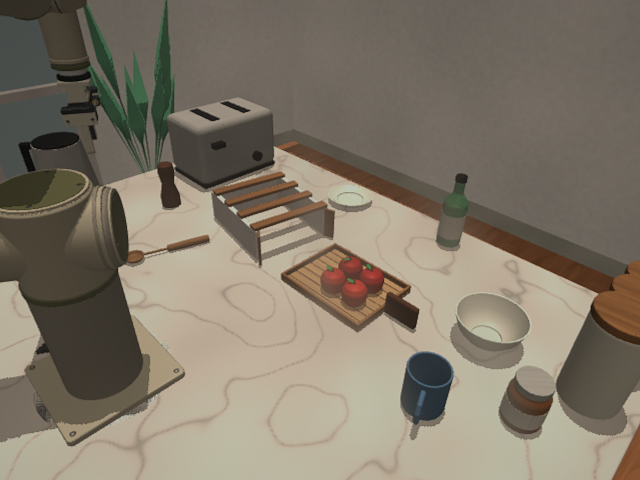

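The top view shows the tray centred near (364,245) with its fin pointing right, and four apples at about (360,233), (386,231), (361,258) and (386,257). The keeper is near (235,225), turned a few degrees, with its mouth to the right. The side view confirms nothing stands between tray and keeper.

```bash
cat > h.py <<'E'
import cv2,numpy as np
from scipy.spatial.transform import Rotation as R
from plant import telemetry, viewer
def cam(name,state=None):
    c=viewer.calibration(name);K=c["camera_matrix"]
    if name=="wrist":
        T=np.eye(4);T[:3,:3]=R.from_rotvec(state["orientation"]).as_matrix();T[:3,3]=state["tool_pos"];T=T@c["hand_eye"]
    else:T=c["extrinsics"]
    return K,T
def onplane(uv,z,K,T):
    uv=np.atleast_2d(np.asarray(uv,float))
    d=np.c_[(uv[:,0]-K[0,2])/K[0,0],-(uv[:,1]-K[1,2])/K[1,1],-np.ones(len(uv))]@T[:3,:3].T
    return (T[:3,3]+d*((z-T[2,3])/d[:,2])[:,None])[:,:2]
def cloud(d,K,T):
    v,u=np.mgrid[0:d.shape[0],0:d.shape[1]]
    P=np.stack([(u-K[0,2])/K[0,0]*d,-(v-K[1,2])/K[1,1]*d,-d],-1)@T[:3,:3].T+T[:3,3]
    P[d==0]=np.nan;return P
E
python3 - <<'E'
from h import *
p=cv2.imread("pics/top0.png");d=np.load("top_d.npy");K,T=cam("top");P=cloud(d,K,T)
hsv=cv2.cvtColor(p,cv2.COLOR_BGR2HSV)
red=((hsv[...,0]<6)|(hsv[...,0]>174))&(hsv[...,1]>180)&(hsv[...,2]>50)
red[:, :310]=0;red[:,430:]=0
n,l,s,c=cv2.connectedComponentsWithStats(red.astype(np.uint8));print(s,c)
z=P[...,2]
for nm,box in(("tray",(300,195,460,295)),("keep",(160,155,310,290))):
    a=z[box[1]:box[3],box[0]:box[2]];print(nm,np.histogram(a[np.isfinite(a)],bins=np.arange(-.01,.13,.01)))
# keeper top: z>.07
m=np.zeros(z.shape,np.uint8);m[160:285,165:300]=(z>.075)[160:285,165:300]
n,l,s,c=cv2.connectedComponentsWithStats(m)
for i in range(1,n):
    if s[i,4]>60:
        q=P[l==i];r=cv2.minAreaRect(q[:,:2].astype(np.float32)*1000);print("K",s[i],q.mean(0),r)
q=P[m>0];print("all",cv2.minAreaRect(q[:,:2].astype(np.float32)*1000))
# tray by depth
m=np.zeros(z.shape,np.uint8);m[195:295,300:412]=((z>.005)&(z<.03))[195:295,300:412]
q=P[m>0];print("tray",cv2.minAreaRect(q[:,:2].astype(np.float32)*1000))
m=np.zeros(z.shape,np.uint8);m[235:255,405:455]=(z>.035)[235:255,405:455]
q=P[m>0];print("fin",q.mean(0),cv2.minAreaRect(q[:,:2].astype(np.float32)*1000))
s=telemetry.read_state();print(R.from_rotvec(s["orientation"]).as_matrix().round(3))
E
```

```text
[[     0      0    640    480 305889]
 [   375    221     21     21    317]
 [   350    222     21     21    298]
 [   375    245     23     24    343]
 [   350    246     22     23    353]] [[319.26936895 239.47610081]
 [385.48895899 231.40063091]
 [360.12416107 231.59731544]
 [386.34693878 256.71137026]
 [360.84419263 257.4305949 ]]
tray (array([3335, 8920, 1198,  501,  102,  498, 1153,  225,    5,    0,    0,
          0,    0,    0]), array([-0.01,  0.  ,  0.01,  0.02,  0.03,  0.04,  0.05,  0.06,  0.07,
        0.08,  0.09,  0.1 ,  0.11,  0.12,  0.13]))
keep (array([5939, 8507,   87,   57,   65,   55,   52,   52,  100, 1180, 3806,
        257,    0,    0]), array([-0.01,  0.  ,  0.01,  0.02,  0.03,  0.04,  0.05,  0.06,  0.07,
        0.08,  0.09,  0.1 ,  0.11,  0.12,  0.13]))
K [ 167  169  132  113 5307] [0.56415304 0.20028954 0.0932596 ] ((562.9148559570312, 187.27285766601562), (282.01824951171875, 231.68710327148438), 80.55606842041016)
all ((562.9148559570312, 187.27285766601562), (282.01824951171875, 231.68710327148438), 80.55606842041016)
tray ((525.1466064453125, -115.41326904296875), (252.6285858154297, 282.35614013671875), 1.1074305772781372)
fin [ 0.52310951 -0.29620915  0.05586744] ((523.2261352539062, -296.91754150390625), (12.788005828857422, 79.4671630859375), 0.9789854288101196)
[[-0.901  0.435 -0.001]
 [ 0.435  0.901 -0.001]
 [ 0.    -0.002 -1.   ]]
```

>>> send_rows:
  plan:
    - [[-1,0.5,-0.5,0.2,0],[-1,1,-1,0.3,0],[-1,1,-1,0.3,0],[-1,1,-1,0.3,0],[-1,1,-1,0.3,0],[-1,1,-1,0.3,0],[-1,1,-1,0.3,0],[-1,1,-1,0.3,0],[-1,1,-1,0.3,0]]

```text
t: 0.85
tool_pos: [0.4622, 0.3388, 0.2957]
orientation: [0.707, 3.061, 0.0]
force: [-1.2, 1.0, 0.2]
opening: 0.0928
gripper_force: 0.0
```

>>> send_rows:
  plan:
    - [[-1,0.5,-0.75,0,0],[-1,0.5,-0.75,0,0],[-1,0.5,-0.75,0,0],[-1,0.5,-0.75,0,0],[-1,0.5,-0.75,0,0],[-1,0.5,-0.75,0,0],[-1,0.5,-0.75,0,0]]

```text
t: 1.43
tool_pos: [0.5602, 0.1911, 0.2948]
orientation: [-0.701, -3.061, -0.0]
force: [-0.4, -0.4, -0.3]
opening: 0.0929
gripper_force: 0.0
```

```bash
python3 - <<'E'
from h import *
s=telemetry.read_state();p,d=viewer.read_camera("wrist")
print(s["t"],s["tool_pos"],s["orientation"],abs(s["dq"]).max())
cv2.imwrite("pics/w1.png",p);np.savez("w1.npz",d=d,o=s["orientation"],p=s["tool_pos"])
E
```

```text
1.4333 [0.56021679 0.19112424 0.29479401] [-7.00862129e-01 -3.06057933e+00 -9.76376627e-05] 0.030519856505081783
```

View pics/w1.png

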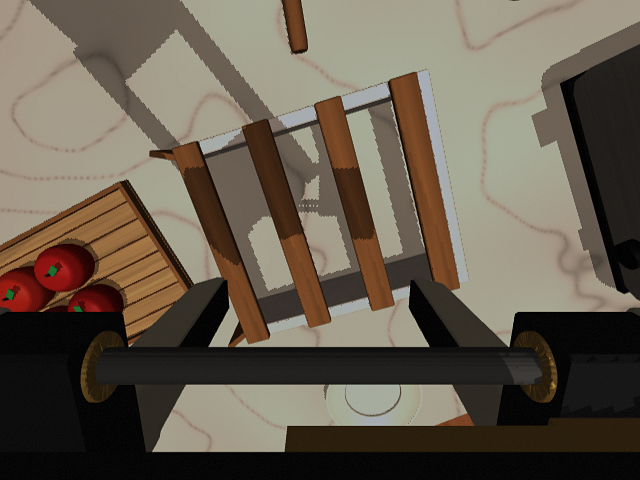

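The wrist view shows the keeper's four slats from about (190,150) to (460,290), the back wall on the right, the guides at the left (155,155) and (235,345), and the tray corner at the lower left.

```bash
python3 - <<'E'
from h import *
f=np.load("w1.npz");K,T=cam("wrist",dict(orientation=f["o"],tool_pos=f["p"]))
P=cloud(f["d"],K,T);p=cv2.imread("pics/w1.png");hsv=cv2.cvtColor(p,cv2.COLOR_BGR2HSV)
z=P[...,2];sel=(z>.083)&(z<.105);sel[345:]=0;sel[:,:170]=0;sel[:,480:]=0
br=(hsv[...,1]>110)
n,l,s,c=cv2.connectedComponentsWithStats((sel&br).astype(np.uint8))
for i in range(1,n):
    if s[i,4]>800:
        q=P[l==i];print(s[i],np.median(q[:,2]),cv2.minAreaRect(q[:,:2].astype(np.float32)*1000))
for ang in(79.5,80,80.5,81,81.5):
    a=np.radians(ang);ex=np.array([np.cos(a),np.sin(a)]);ey=np.array([-ex[1],ex[0]])
    q=P[sel][:,:2];X=q@ex;Y=q@ey
    # side wall edges: robust extremes in x bins
    e=[[Y[(X>b)&(X<b+.01)].min(),Y[(X>b)&(X<b+.01)].max()] for b in np.arange(X.min()+.03,X.max()-.01,.02)]
    w=[[X[(Y>b)&(Y<b+.01)].min(),X[(Y>b)&(Y<b+.01)].max()] for b in np.arange(Y.min()+.03,Y.max()-.03,.025)]
    print(ang);print((np.array(e)*1000).round(1).T);print((np.array(w)*1000).round(1).T)
E
```

```text
[ 388   72   72  219 5933] 0.09363666123399628 ((582.3078002929688, 301.2997741699219), (29.03734588623047, 221.69613647460938), 80.6311264038086)
[ 314   96   81  215 5503] 0.09375682858383028 ((570.504150390625, 229.27395629882812), (25.765966415405273, 221.627197265625), 80.63936614990234)
[ 242  119   89  209 5379] 0.09369721896485256 ((558.744384765625, 158.4132843017578), (25.81633186340332, 221.43804931640625), 80.65615844726562)
[ 170  142  100  203 5415] 0.09369064151613588 ((546.8721313476562, 79.54263305664062), (50.256290435791016, 224.26844787597656), 78.21080017089844)
79.5
[[-633.5 -633.  -632.3 -632.2 -632.4 -631.5 -630.8 -630.6 -630.2 -628.9
  -616.5 -629.4]
 [-411.1 -411.1 -410.9 -410.  -409.6 -409.8 -409.  -408.2 -408.4 -407.9
  -407.3 -406.9]]
[[173.9 174.  172.8 172.9 172.  171.7 170.8]
 [429.3 428.2 428.2 428.  427.1 426.6 426.1]]
80
[[-635.1 -634.8 -634.3 -634.3 -634.6 -634.  -633.4 -633.4 -633.1 -632.1
  -616.  -633. ]
 [-412.7 -412.7 -412.9 -412.2 -411.9 -412.2 -411.7 -411.1 -411.5 -411.2
  -411.  -410.6]]
[[168.7 168.9 168.  168.3 167.7 167.5 166.9]
 [424.1 
[... 188 characters left out ...]
8 -414.  -414.2
  -414.3 -413.7]]
[[163.5 163.9 163.2 163.8 163.3 163.4 162.9]
 [418.8 418.7 418.6 418.6 418.3 418.3 418.1]]
81
[[-638.2 -638.2 -638.1 -638.4 -639.  -638.8 -638.5 -638.9 -638.9 -638.2
  -430.8 -639.9 -639.6]
 [-415.9 -416.1 -416.7 -416.5 -416.4 -416.5 -417.3 -416.7 -416.9 -417.3
  -417.6 -417.1 -417.8]]
[[158.2 158.8 158.4 159.2 159.  159.2 159. ]
 [412.9 413.7 413.7 413.6 413.9 414.2 414.2]]
81.5
[[-639.6 -639.8 -639.9 -640.4 -641.2 -641.2 -641.  -641.5 -641.7 -641.1
  -434.  -643.3 -643.1]
 [-417.3 -417.7 -418.5 -418.6 -418.5 -418.8 -419.8 -419.4 -419.7 -420.3
  -420.9 -420.5 -421.4]]
[[152.9 153.5 154.4 154.5 154.7 155.3 155. ]
 [407.6 408.6 408.9 408.9 409.4 410.  410.1]]
```

>>> send_rows:
  plan:
    - [[-1,0,-0.2,0,0],[-1,-0.15,-0.9,-0.1,0],[-1,-0.15,-0.9,-0.2,0],[-1,-0.15,-0.9,-0.2,0],[-1,-0.15,-0.9,-0.2,0],[-1,-0.15,-0.9,-0.2,0],[-1,-0.15,-0.9,-0.2,0]]

```text
t: 2.07
tool_pos: [0.5301, 0.0114, 0.2552]
orientation: [-0.701, -3.061, -0.001]
force: [-0.0, 1.0, -0.7]
opening: 0.0929
gripper_force: 0.0
```

>>> send_rows:
  plan:
    - [[-1,-0.1,-0.7,0,-0.1],[-1,-0.1,-0.7,0,-0.2],[-1,-0.1,-0.7,0,-0.3],[-1,-0.1,-0.7,0,-0.3],[-1,-0.1,-0.7,0,-0.3],[-1,-0.1,-0.7,0,-0.3],[-1,-0.1,-0.7,0,-0.3]]

```text
t: 2.65
tool_pos: [0.5116, -0.1275, 0.256]
orientation: [1.167, 2.916, 0.002]
force: [0.2, 0.3, -0.3]
opening: 0.0931
gripper_force: 0.0
```

```bash
python3 - <<'E'
from h import *
s=telemetry.read_state();p,d=viewer.read_camera("wrist")
print(s["t"],s["tool_pos"],s["orientation"],s["q"],abs(s["dq"]).max())
cv2.imwrite("pics/w2.png",p);np.savez("w2.npz",d=d,o=s["orientation"],p=s["tool_pos"])
E
```

```text
2.65 [ 0.51162301 -0.12747324  0.25602692] [1.16720916e+00 2.91627230e+00 1.51904476e-03] [-3.42094113e-01 -7.55676233e-02  1.66094608e+00  9.50707079e-04
  1.55576641e+00 -1.15147780e+00] 0.005625359064547777
```

View pics/w2.png

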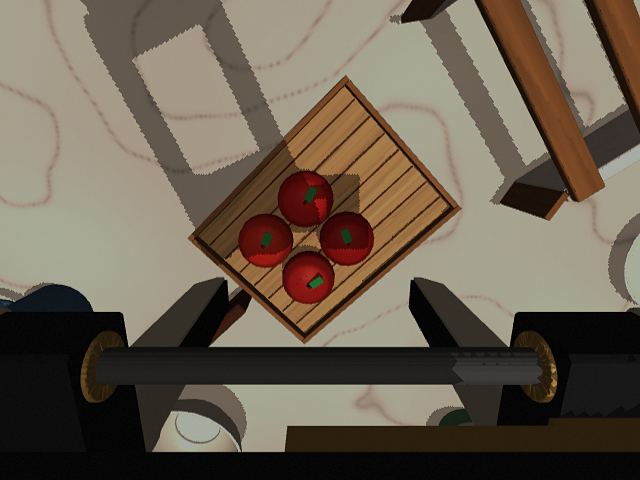

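The second wrist view shows the whole tray with corners at about (347,78), (460,208), (305,341) and (190,238). The apples are at (306,198), (266,240), (347,238) and (308,277).

```bash
cat > tray.py <<'E'
from h import *
def measure(p,d,K,T,rot=92.,box=None):
    """tray origin (m), yaw (deg), apple centres in world and tray frames"""
    P=cloud(d,K,T);z=P[...,2];hsv=cv2.cvtColor(p,cv2.COLOR_BGR2HSV)
    c0=None
    red=(((hsv[...,0]<7)|(hsv[...,0]>172))&(hsv[...,1]>190)&(z>.024)&(z<.07)).astype(np.uint8)
    red=cv2.morphologyEx(red,cv2.MORPH_OPEN,np.ones((3,3)))
    # apple: fit circle (x,y) to cloud via sphere-cap least squares on upper surface
    dist=cv2.distanceTransform(red,cv2.DIST_L2,5);pk=(dist>.6*dist.max()).astype(np.uint8)
    n,l,s,c=cv2.connectedComponentsWithStats(pk)
    A=[]
    for i in range(1,n):
        if s[i,4]<10: continue
        q0=onplane(c[i],.04,K,T)[0]
        q=P[(red>0)];q=q[np.hypot(*(q[:,:2]-q0).T)<.031]
        for _ in range(8):   # band symmetric around centre: only near-top points inside 22 mm
            w=q[(np.hypot(*(q[:,:2]-q0).T)<.024)]
            M=np.c_[w,np.ones(len(w))];sol=np.linalg.lstsq(M,(w**2).sum(1),rcond=None)[0]
            q0=sol[:2]/2
        A.append([*q0,*onplane(c[i],.04,K,T)[0]])
    return P,z,red,np.array(A)
E
python3 - <<'E'
from tray import *
f=np.load("w2.npz");K,T=cam("wrist",dict(orientation=f["o"],tool_pos=f["p"]))
p=cv2.imread("pics/w2.png");P,z,red,A=measure(p,f["d"],K,T)
print((A*1000).round(1))
# tray rim: points 12..26 mm high in the tray neighbourhood
m=((z>.012)&(z<.026)).astype(np.uint8);m[345:]=0;m[:60]=0;m[:,:185]=0;m[:,465:]=0
q=P[m>0][:,:2]
for ang in(90,90.5,91,91.5,92):
    a=np.radians(ang);ex=np.array([np.cos(a),np.sin(a)]);ey=np.array([-ex[1],ex[0]]);X=q@ex;Y=q@ey
    f1=lambda U,V,lo,hi:[[V[(U>b)&(U<b+.012)].min(),V[(U>b)&(U<b+.012)].max()] for b in np.linspace(lo,hi-.012,8)]
    print(ang);print((np.array(f1(X,Y,-.24,-.04))*1000).round(1).T);print((np.array(f1(Y,X,-.6,-.45))*1000).round(1).T)
m=((z>.045)&(z<.062)&(red==0)).astype(np.uint8);m[345:]=0;m[:280]=0;m[:,:195]=0;m[:,270:]=0
q=P[m>0];print("fin",len(q),cv2.minAreaRect(q[:,:2].astype(np.float32)*1000))
E
```

```text
[[ 489.4 -126.3  474.8 -126.5]
 [ 490.8 -126.4  506.8 -126.8]
 [ 551.9 -122.9  550.1 -105.2]
 [ 492.3 -189.8  478.8 -197.3]
 [ 552.8 -124.3  567.  -131. ]
 [ 555.8 -186.1  544.2 -189.7]]
90
[[-620.2 -619.6 -619.5 -619.3 -619.6 -619.2 -619.1 -618.8]
 [-430.5 -430.  -430.2 -429.6 -430.  -429.4 -429.7 -429.3]]
[[-255.5 -255.3 -256.2 -259.1 -282.6 -256.9 -256.5 -256.7]
 [ -10.2  -10.5  -10.5  -10.7  -10.5  -10.7  -10.5  -10.9]]
90.5
[[-617.9 -617.8 -618.3 -618.  -618.5 -618.3 -618.5 -618.6]
 [-428.5 -428.2 -428.7 -428.3 -428.8 -428.5 -429.1 -428.8]]
[[-261.2 -260.6 -260.3 -263.8 -287.1 -261.2 -260.7 -260.8]
 [ -15.4  -15.5  -15.3  -15.4  -15.   -15.   -14.7  -14.8]]
91
[[-615.9 -616.2 -616.7 -616.7 -617.1 -617.4 -617.7 -618.2]
 [-426.5 -426.3 -427.1 -427.1 -427.8 -427.8 -427.9 -428.6]]
[[-266.4 -266.2 -265.7 -265.6 -291.6 -265.6 -264.9 -264.8]
 [ -20.6  -20.4  -20.2  -20.   -19.5  -19.3  -18.8  -18.8]]
91.5
[[-613.8 -614.4 -614.8 -615.4 -616.  -616.8 -617.1 -617.8]
 [-424.6 -424.7 -425.7 -425.7 -426.7 -426.9 -427.3 -428.3]]
[[-271.6 -271.3 -270.5 -270.6 -296.1 -269.9 -269.  -269.3]
 [ -25.7  -25.4  -25.1  -24.7  -24.   -23.6  -22.9  -22.8]]
92
[[-611.8 -612.7 -613.4 -614.1 -615.3 -616.  -616.7 -617.4]
 [-422.6 -422.9 -424.2 -424.6 -425.5 -426.3 -426.6 -427.9]]
[[-276.8 -276.3 -275.7 -275.3 -278.5 -274.2 -273.2 -273.3]
 [ -30.9  -30.8  -29.9  -29.3  -28.5  -27.9  -27.1  -26.7]]
fin 473 ((525.4602661132812, -285.86767578125), (14.295732498168945, 60.0324592590332), 0.5776934623718262)
```

>>> send_rows:
  plan:
    - [[-0.72,-0.1,0.005,-0.2,0],[-0.72,-0.105,0.005,-0.4,0],[-0.72,-0.105,0.005,-0.6,0],[-0.72,-0.105,0.005,-0.7,0],[-0.72,-0.105,0.005,-0.7,0]]
  force: 8

```text
t: 3.12
tool_pos: [0.4862, -0.1254, 0.1098]
orientation: [-1.164, -2.908, -0.0]
force: [-0.5, 0.3, -0.3]
opening: 0.08
gripper_force: 0.0
```

```bash
python3 - <<'E'
from h import *
s=telemetry.read_state();print(s["tool_pos"],s["opening"]);M=R.from_rotvec(s["orientation"]).as_matrix();print(np.degrees(np.arctan2(M[1,1],M[0,1])))
E
```

```text
[ 0.48624231 -0.12538366  0.10981277] 0.08000797894703532
46.37524470048651
```

>>> send_rows:
  plan:
    - [[-0.72,0,0,0,0],[-0.72,0,0,0,0],[-0.72,0,0,0,0]]

```text
t: 3.37
tool_pos: [0.4919, -0.1288, 0.1185]
orientation: [1.168, 2.912, 0.0]
force: [0.6, -0.1, -0.2]
opening: 0.0798
gripper_force: 0.0
```

>>> send_rows:
  plan:
    - [[-0.72,0,0,-0.15,0],[-0.72,0,0,-0.3,0],[-0.72,0,0,-0.38,0],[-0.72,0,0,-0.41,0],[-0.72,0,0,-0.41,0],[-0.3,0,0,-0.41,0],[-0.2,0,0,-0.41,0],[0,0,0,-0.41,0],[0,0,0,-0.41,0],[0,0,0,-0.41,0],[0,0,0,-0.41,0],[0,0,0,-0.41,0]]

```text
t: 4.37
tool_pos: [0.4912, -0.1291, 0.0353]
orientation: [1.17, 2.912, 0.0]
force: [-0.6, 0.2, 7.6]
opening: 0.0592
gripper_force: 8.0
```

>>> send_rows:
  plan:
    - [[0,0,0,0.03,0],[0,0,0,0.06,0],[0,0,0,0.06,0],[0,-0.02,0.08,0.06,0],[0,-0.045,0.16,0.06,0],[0,-0.045,0.24,0.06,0],[0,-0.045,0.25,0.06,0],[0,-0.045,0.25,0.03,0],[0,-0.045,0.25,0.005,0],[0,-0.045,0.25,0,0],[0,-0.045,0.25,0,0],[-0.4,-0.045,0.25,0,0],[-0.6,-0.045,0.25,0,0],[-0.63,-0.045,0.25,0,0],[-0.63,-0.045,0.25,0,0],[-0.63,-0.045,0.25,0.05,0],[-0.63,-0.045,0.25,0.15,0],[-0.63,-0.045,0.25,0.35,0],[-0.63,-0.045,0.25,0.41,0],[-0.63,-0.045,0.25,0.41,0]]

```text
t: 6.03
tool_pos: [0.4841, -0.0796, 0.1211]
orientation: [1.168, 2.907, 0.001]
force: [0.5, 0.2, 0.2]
opening: 0.0754
gripper_force: 0.0
```

```bash
cat >> tray.py <<'E'
def see(name,tag):
    """apple centres (mm, world) and quick picture"""
    s=telemetry.read_state();p,d=viewer.read_camera(name);K,T=cam(name,s);cv2.imwrite(f"pics/{tag}.png",p)
    P=cloud(d,K,T);z=P[...,2];hsv=cv2.cvtColor(p,cv2.COLOR_BGR2HSV)
    w=P[((hsv[...,0]<7)|(hsv[...,0]>172))&(hsv[...,1]>190)&(z>.024)&(z<.07)]
    w=w[np.hypot(w[:,0]-.525,w[:,1]+.133)<.16]
    _,_,C=cv2.kmeans(w[:,:2].astype(np.float32),4,None,(3,50,1e-5),10,cv2.KMEANS_PP_CENTERS)
    out=[]
    for c in C:
        q0=c
        for _ in range(15):
            v=w[np.hypot(*(w[:,:2]-q0).T)<.024]
            q0=np.linalg.lstsq(np.c_[v,np.ones(len(v))],(v**2).sum(1),rcond=None)[0][:2]/2
        out.append([*q0*1000,*c*1000,len(v)])
    print(s["t"],(s["tool_pos"]*1000).round(1));print(np.array(out).round(1));return P,z,p
E
python3 - <<'E'
from tray import *
see("top","t3");see("wrist","w3")
E
```

```text
6.0333 [484.1 -79.6 121.1]
[[ 556.2 -187.3  549.3 -203.6  103. ]
 [ 489.6 -194.   476.6 -195.   201. ]
 [ 489.6 -194.   500.3 -201.1  201. ]
 [ 556.9 -187.5  573.4 -187.4  101. ]]
6.0833 [482.8 -79.2 118.6]
[[ 551.6 -123.5  538.7 -112.1  732. ]
 [ 479.   -76.9  474.5  -73.4 3716. ]
 [ 498.5 -191.9  498.1 -178.   423. ]
 [ 555.4 -185.4  546.7 -175.6 1756. ]]
```

>>> send_rows:
  plan:
    - [[-0.72,0.1,-0.06,0,-0.12],[-0.72,0.2,-0.12,0,-0.24],[-0.72,0.3,-0.2,0,-0.36],[-0.72,0.34,-0.22,0,-0.48],[-0.72,0.34,-0.22,0,-0.6],[-0.72,0.34,-0.22,0,-0.72],[-0.72,0.34,-0.22,0,-0.84],[-0.72,0.34,-0.22,0,-0.95],[-0.72,0.34,-0.22,0,-1],[-0.72,0.34,-0.22,0,-1]]

```text
t: 6.97
tool_pos: [0.5476, -0.1223, 0.1136]
orientation: [-2.472, -1.934, 0.003]
force: [-0.4, 0.2, 0.2]
opening: 0.0798
gripper_force: 0.0
```

>>> send_rows:
  plan:
    - [[-0.72,0,0,0,-0.12],[-0.72,0,0,0,-0.24],[-0.72,0,0,0,-0.36],[-0.72,0,0,0,-0.46],[-0.72,0,0,0,-0.52],[-0.72,0,0,0,-0.52],[-0.72,0,0,0,-0.52],[-0.72,0,0,0,-0.52]]

```text
t: 7.63
tool_pos: [0.5484, -0.1225, 0.1149]
orientation: [-2.899, -1.208, 0.001]
force: [-0.6, -0.1, -0.3]
opening: 0.0797
gripper_force: 0.0
```

```bash
python3 - <<'E'
from tray import *
for i in range(2):see("wrist","w4")
s=telemetry.read_state();M=R.from_rotvec(s["orientation"]).as_matrix();print(np.degrees(np.arctan2(M[1,1],M[0,1])),s["q"],s["tool_pos"])
E
```

```text
7.6333 [ 548.4 -122.5  114.9]
[[ 555.2 -185.   553.9 -171.7 2114. ]
 [ 479.5  -76.1  491.2  -70.5 2302. ]
 [ 552.1 -123.8  557.2 -118.7 3746. ]
 [ 491.3 -190.4  500.6 -184.   868. ]]
7.6833 [ 548.5 -122.5  115.1]
[[ 479.5  -76.   491.2  -70.4 2315. ]
 [ 555.2 -185.   554.  -171.7 2119. ]
 [ 552.  -123.8  557.1 -118.6 3726. ]
 [ 491.3 -190.5  500.6 -184.2  868. ]]
-44.84790316277731 [-3.11024045e-01  1.19123389e-01  1.72525710e+00  1.97101757e-05
  1.29778831e+00  4.71714144e-01] [ 0.54864252 -0.12257745  0.11529846]
```

>>> send_rows:
  plan:
    - [[-0.72,0.018,-0.005,-0.15,0],[-0.72,0.018,-0.005,-0.3,0],[-0.72,0.018,-0.005,-0.38,0],[-0.72,0.018,-0.005,-0.41,0],[-0.72,0.018,-0.005,-0.41,0],[-0.3,0.018,-0.005,-0.41,0],[-0.2,0.018,-0.005,-0.41,0],[0,0.018,-0.005,-0.41,0],[0,0.018,-0.005,-0.41,0],[0,0.018,-0.005,-0.41,0],[0,0.018,-0.005,-0.41,0]]

```text
t: 8.65
tool_pos: [0.5536, -0.124, 0.0352]
orientation: [2.901, 1.203, 0.003]
force: [-0.6, 0.4, 6.7]
opening: 0.059
gripper_force: 8.0
```

>>> send_rows:
  plan:
    - [[0,0,0,0.03,0],[0,0,0,0.06,0],[0,0,0,0.06,0],[0,0.03,0.08,0.06,0],[0,0.07,0.16,0.06,0],[0,0.07,0.23,0.06,0],[0,0.07,0.24,0.06,0],[0,0.07,0.24,0.03,0],[0,0.07,0.24,0.005,0],[0,0.07,0.24,0,0],[0,0.07,0.24,0,0],[-0.4,0.07,0.24,0,0],[-0.6,0.07,0.24,0,0],[-0.63,0.07,0.24,0,0],[-0.63,0.07,0.24,0,0],[-0.63,0.07,0.24,0.05,0],[-0.63,0.07,0.24,0.15,0],[-0.63,0.07,0.24,0.35,0],[-0.63,0.07,0.24,0.41,0],[-0.63,0.07,0.24,0.41,0]]

```text
t: 10.32
tool_pos: [0.57, -0.0765, 0.1217]
orientation: [2.897, 1.201, 0.012]
force: [0.0, 0.5, 0.1]
opening: 0.0756
gripper_force: 0.0
```

```bash
python3 - <<'E'
from tray import *
P,z,p=see("wrist","w5")
E
```

```text
10.3167 [570.  -76.5 121.7]
[[ 485.2  -78.2  500.5  -80.5 1361. ]
 [ 493.5 -188.7  503.4 -176.1 1432. ]
 [ 565.5  -76.3  570.7  -72.  3491. ]
 [ 554.9 -185.2  553.5 -175.1  629. ]]
```

>>> send_rows:
  plan:
    - [[-0.72,-0.02,-0.15,0,0],[-0.72,-0.04,-0.33,0,0],[-0.72,-0.053,-0.5,0,0],[-0.72,-0.053,-0.55,0,0],[-0.72,-0.053,-0.55,0,0],[-0.72,-0.053,-0.55,-0.12,0],[-0.72,-0.053,-0.55,-0.28,0],[-0.72,-0.053,-0.55,-0.38,0],[-0.72,-0.053,-0.55,-0.41,0],[-0.72,-0.053,-0.55,-0.41,0],[-0.3,-0.053,-0.55,-0.41,0],[-0.2,-0.053,-0.55,-0.41,0],[0,-0.053,-0.55,-0.41,0],[0,-0.053,-0.55,-0.41,0],[0,-0.053,-0.55,-0.41,0],[0,-0.053,-0.55,-0.41,0]]

```text
t: 11.7
tool_pos: [0.5571, -0.186, 0.0354]
orientation: [2.901, 1.202, 0.003]
force: [-0.6, 1.9, 6.9]
opening: 0.0595
gripper_force: 8.0
```

>>> send_rows:
  plan:
    - [[0,0,0,0.02,0],[0,0,0,0.03,0],[0,0.02,0,0.03,0],[0,0.04,0,0.03,0],[0,0.058,0,0.03,0],[0,0.058,0,0.03,0],[0,0.058,0,0.015,0],[0,0.058,0,0,0],[0,0.058,0,0,0],[-0.4,0.058,0,0,0],[-0.6,0.058,0,0,0],[-0.63,0.058,0,0,0],[-0.63,0.058,0,0,0],[-0.63,0.058,0,0.05,0],[-0.63,0.058,0,0.15,0],[-0.63,0.058,0,0.35,0],[-0.63,0.058,0,0.41,0],[-0.63,0.058,0,0.41,0]]

```text
t: 13.2
tool_pos: [0.5708, -0.1871, 0.1219]
orientation: [2.896, 1.2, 0.01]
force: [1.2, -0.6, 0.9]
opening: 0.0753
gripper_force: 0.0
```

```bash
python3 - <<'E'
from tray import *
P,z,p=see("wrist","w6")
E
```

```text
13.2 [ 570.8 -187.1  121.9]
[[ 565.6  -76.4  570.8  -80.2 4681. ]
 [ 498.7 -190.6  511.3 -190.8 2176. ]
 [ 478.5  -76.8  488.2  -80.3 3844. ]
 [ 566.9 -186.   571.5 -182.2 3528. ]]
```

>>> send_rows:
  plan:
    - [[-0.72,-0.12,0,0,0],[-0.72,-0.26,-0.02,0,0],[-0.72,-0.375,-0.02,0,0],[-0.72,-0.375,-0.02,0,0],[-0.72,-0.375,-0.02,0,0],[-0.72,-0.375,-0.02,-0.12,0],[-0.72,-0.375,-0.02,-0.28,0],[-0.72,-0.375,-0.02,-0.38,0],[-0.72,-0.375,-0.02,-0.41,0],[-0.72,-0.375,-0.02,-0.41,0],[-0.3,-0.375,-0.02,-0.41,0],[-0.2,-0.375,-0.02,-0.41,0],[0,-0.375,-0.02,-0.41,0],[0,-0.375,-0.02,-0.41,0],[0,-0.375,-0.02,-0.41,0],[0,-0.375,-0.02,-0.41,0]]

```text
t: 14.58
tool_pos: [0.4937, -0.1902, 0.0352]
orientation: [2.9, 1.202, 0.003]
force: [-0.1, 0.6, 6.5]
opening: 0.0589
gripper_force: 8.0
```

>>> send_rows:
  plan:
    - [[0,0,0,0.02,0],[0,0,0,0.03,0],[0,-0.02,0,0.03,0],[0,-0.035,0,0.03,0],[0,-0.045,0,0.03,0],[0,-0.045,0,0.03,0],[0,-0.045,0,0.015,0],[0,-0.045,0,0,0],[0,-0.045,0,0,0],[-0.4,-0.045,0,0,0],[-0.6,-0.045,0,0,0],[-0.61,-0.045,0,0,0],[-0.61,-0.045,0,0,0],[-0.61,-0.045,0,0.05,0],[-0.61,-0.045,0,0.15,0],[-0.61,-0.045,0,0.35,0],[-0.61,-0.045,0,0.55,0],[-0.61,-0.045,0,0.75,0],[-0.61,-0.045,0,0.9,0]]

```text
t: 16.17
tool_pos: [0.4841, -0.19, 0.2183]
orientation: [2.899, 1.202, 0.004]
force: [0.8, -0.8, 1.4]
opening: 0.0747
gripper_force: 0.0
```

>>> send_rows:
  plan:
    - [[-0.5,0.05,-0.1,0.05,0.12],[-0.5,0.15,-0.2,0.05,0.24],[-0.5,0.21,-0.3,0.05,0.36],[-0.5,0.21,-0.3,0.05,0.48],[-0.5,0.21,-0.3,0.05,0.6],[-0.5,0.21,-0.3,0.05,0.7],[-0.5,0.21,-0.3,0.05,0.75],[-0.5,0.21,-0.3,0.05,0.753],[-0.5,0.21,-0.3,0.05,0.753],[-0.5,0.21,-0.3,0.05,0.753]]

```text
t: 17.0
tool_pos: [0.5255, -0.2497, 0.2241]
orientation: [2.219, 2.223, 0.0]
force: [0.1, -1.3, -0.7]
opening: 0.0694
gripper_force: 0.0
```

```bash
python3 - <<'E'
from tray import *
P,z,p=see("wrist","w7")
s=telemetry.read_state();M=R.from_rotvec(s["orientation"]).as_matrix();print(np.degrees(np.arctan2(M[1,1],M[0,1])),s["q"],s["tool_pos"])
E
```

```text
17.0 [ 525.5 -249.7  224.1]
[[ 483.3 -189.9  486.1 -189.7 2086. ]
 [ 565.5  -77.4  563.9  -86.  2325. ]
 [ 478.4  -77.7  480.9  -85.9 2440. ]
 [ 567.  -186.3  564.4 -185.8 2112. ]]
0.11265957702383995 [-5.31655993e-01  8.64115633e-02  1.55659189e+00 -2.57044939e-05
  1.49821970e+00 -5.33620382e-01] [ 0.52546423 -0.24966028  0.22400166]
```

View pics/w7.png

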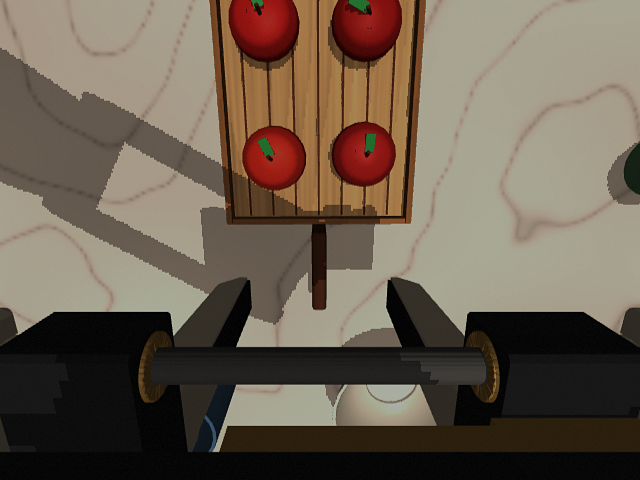

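The picture shows the four apples well apart and upright in the tray, with the fin at (319,265) between the fingers' line. Next I'll re-measure the tray and fin.

```bash
python3 - <<'E'
from tray import *
P,z,p=see("wrist","w8")
v=np.arange(480)[:,None];u=np.arange(640)[None]
m=(z>.045)&(z<.065)&(v>222)&(v<312)&(u>295)&(u<345)
q=P[m]*1000;print("fin",len(q),cv2.minAreaRect(q[:,:2].astype(np.float32)),q.mean(0))
for y in range(-340,-250,15):
    k=q[abs(q[:,1]-y)<6]
    if len(k):print(y,k[:,0].min(),k[:,0].max())
m=(z>.012)&(z<.026)&(v<230)&(u>200)&(u<435);q=P[m]*1000
for y in range(-250,-90,20):
    k=q[abs(q[:,1]-y)<6]
    if len(k):print("rim",y,k[:,0].min().round(1),k[:,0].max().round(1))
print("rear",[q[abs(q[:,0]-x)<6][:,1].min().round(1) for x in range(450,610,25)])
E
```

```text
17.05 [ 525.5 -249.7  224. ]
[[ 567.  -186.3  564.4 -185.8 2102. ]
 [ 478.5  -77.8  480.8  -85.9 2454. ]
 [ 565.5  -77.4  563.9  -86.  2331. ]
 [ 483.3 -189.9  486.1 -189.6 2088. ]]
fin 1097 ((525.1473388671875, -295.7401428222656), (12.957958221435547, 79.13309478759766), 0.2766895294189453) [ 525.27644073 -293.82527138   54.35706618]
-340 519.8575915569858 530.8234038651156
-325 518.8598952529155 531.7742451714611
-310 518.9348386601082 531.6806736886115
-295 518.9808294172901 531.5882389902405
-280 519.0386354129696 531.5034473679827
-265 519.0846969531551 531.3742968835978
rim -250 430.2 620.1
rim -230 429.9 620.1
rim -210 429.8 619.7
rim -190 429.5 619.5
rim -170 429.6 619.8
rim -150 429.3 619.7
rim -130 429.4 619.5
rim -110 429.5 619.3
rear [np.float64(-256.7), np.float64(-256.8), np.float64(-256.8), np.float64(-257.6), np.float64(-255.6), np.float64(-255.4), np.float64(-255.3)]
```

>>> send_rows:
  plan:
    - [[-0.5,0,-0.15,0,0],[-0.5,0.003,-0.29,-0.15,0],[-0.5,0.003,-0.29,-0.35,0],[-0.5,0.003,-0.29,-0.55,0],[-0.5,0.003,-0.29,-0.75,0],[-0.5,0.003,-0.29,-0.87,0],[-0.4,0.003,-0.29,-0.91,0],[-0.3,0.003,-0.29,-0.91,0],[0,0.003,-0.29,-0.91,0],[0.3,0.003,-0.29,-0.91,0],[0.5,0.003,-0.29,-0.91,0],[0.6,0.003,-0.29,-0.91,0],[0.65,0.003,-0.29,-0.91,0],[0.7,0.003,-0.29,-0.91,0],[0.8,0.003,-0.29,-0.91,0],[0.8,0.003,-0.29,-0.91,0],[0.8,0.003,-0.29,-0.91,0]]
  force: 25

```text
t: 18.52
tool_pos: [0.5261, -0.3077, 0.0418]
orientation: [2.217, 2.226, -0.0]
force: [-0.3, 1.2, 2.7]
opening: 0.0137
gripper_force: 25.0
```

```bash
python3 - <<'E'
from tray import *
s=telemetry.read_state();M=R.from_rotvec(s["orientation"]).as_matrix();yaw=np.degrees(np.arctan2(M[1,1],M[0,1]));print(yaw,s["tool_pos"],s["force"],s["opening"])
k=np.array([564.6,190.9]);a=np.radians(80.65);e=np.array([np.cos(a),np.sin(a)])
off=175+(s["tool_pos"][1]*1000+308.3)*-1 # grip point behind origin
print("off",off)
for X in(-300,-250,-150,0):
    print(X,k+e*(X-off))
E
```

```text
0.2165899190435965 [ 0.52607666 -0.30768854  0.04183177] [-0.33098079  1.21974096  2.67612039] 0.013699759007800188
off 174.3885438120269
-300 [ 487.52848727 -277.18596692]
-250 [ 495.65173495 -227.85025118]
-150 [ 511.8982303  -129.17881971]
0 [536.26797333  18.8283275 ]
```

>>> send_rows:
  plan:
    - [[0.8,-0.002,0.003,0,-0.002],[0.8,-0.007,0.009,0,-0.006],[0.8,-0.015,0.019,0,-0.013],[0.8,-0.026,0.033,0,-0.023],[0.8,-0.038,0.048,0,-0.034],[0.8,-0.05,0.063,0,-0.045],[0.8,-0.063,0.079,0,-0.056],[0.8,-0.076,0.095,0,-0.067],[0.8,-0.089,0.112,0,-0.079],[0.8,-0.102,0.128,0,-0.09],[0.8,-0.115,0.144,0,-0.102],[0.8,-0.128,0.16,0,-0.113],[0.8,-0.14,0.176,0,-0.124],[0.8,-0.151,0.19,0,-0.134],[0.8,-0.161,0.202,0,-0.143],[0.8,-0.169,0.212,0,-0.15],[0.8,-0.175,0.22,0,-0.155],[0.8,-0.178,0.224,0,-0.158],[0.8,-0.18,0.226,0,-0.16],[0.8,-0.18,0.226,0,-0.16]]

```text
t: 20.18
tool_pos: [0.49, -0.2623, 0.0419]
orientation: [2.396, 2.032, 0.0]
force: [0.3, -3.9, 2.9]
opening: 0.0137
gripper_force: 25.0
```

```bash
python3 - <<'E'
from tray import *
s=telemetry.read_state();M=R.from_rotvec(s["orientation"]).as_matrix();print(np.degrees(np.arctan2(M[1,1],M[0,1])),s["tool_pos"],s["force"],s["t"])
for n in("top","wrist"):
    s=telemetry.read_state();p,d=viewer.read_camera(n);K,T=cam(n,s);P=cloud(d,K,T);z=P[...,2]
    cv2.imwrite(f"pics/{n}9.png",p)
    a=np.radians(80.65);ex=np.array([np.cos(a),np.sin(a)]);ey=np.array([-ex[1],ex[0]])
    L=(P[...,:2]-np.array([.5646,.1909]))@np.c_[ex,ey]
    for nm,lo,hi,xr in(("keeper",.08,.105,range(-110,140,40)),("tray",.012,.027,range(-400,-150,40))):
        ok=(z>lo)&(z<hi)&(abs(L[...,1])<.12)
        for X in xr:
            k=L[...,1][ok&(abs(L[...,0]*1000-X)<6)]*1000
            if len(k)>5:print(n,nm,X,k.min().round(1),k.max().round(1),((k.min()+k.max())/2).round(1))
    if n=="top":
        k=L[...,0][(z>.08)&(z<.105)&(abs(L[...,1])<.06)]*1000;k=k[abs(k)<200];print("keeper x",np.percentile(k,[.2,99.8]))
E
```

```text
-9.411076813399383 [ 0.49004735 -0.26233436  0.0418525 ] [ 0.3399456  -3.87406965  2.94830606] 20.1833
top keeper -110 -108.8 112.6 1.9
top keeper -70 -110.4 112.5 1.0
top keeper -30 -109.5 112.7 1.6
top keeper 10 -109.5 112.8 1.7
top keeper 50 -110.2 112.8 1.3
top keeper 90 -110.1 112.9 1.4
top keeper 130 -110.1 112.8 1.3
top tray -400 -93.3 11.0 -41.2
top tray -360 -94.1 96.0 0.9
top tray -320 -94.5 95.9 0.7
top tray -280 -93.9 95.8 1.0
top tray -240 -92.8 95.4 1.3
top tray -200 -94.4 95.5 0.5
top tray -160 -91.8 93.6 0.9
keeper x [-119.96538201  136.0239113 ]
wrist tray -400 -94.9 95.4 0.2
wrist tray -360 -95.4 95.8 0.2
wrist tray -320 -89.8 91.0 0.6
```

View pics/wrist9.png

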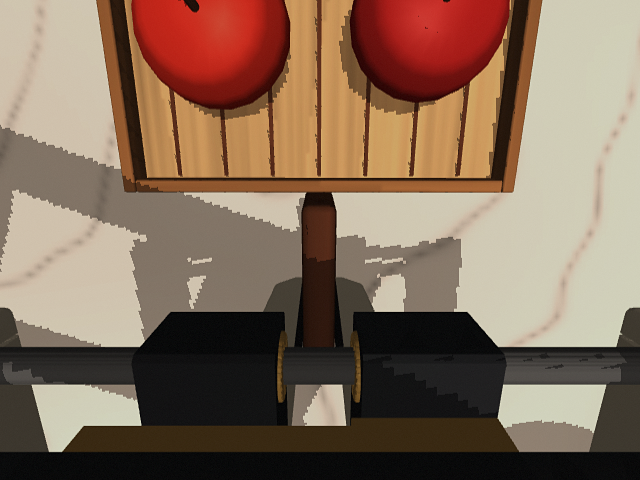

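The picture shows the fin clamped squarely and the apples apart. The top view puts the tray within 0.5 mm of the keeper's line, so I'll slide in.

>>> send_rows:
  plan:
    - [[0.8,-0.001,0.005,0,0],[0.8,0.0,0.015,0,0],[0.8,0.003,0.035,0,0],[0.8,0.008,0.064,0,0],[0.8,0.015,0.104,0,0],[0.8,0.023,0.153,0,0],[0.8,0.032,0.207,0,0],[0.8,0.041,0.261,0,0],[0.8,0.05,0.321,0,0],[0.8,0.06,0.38,0,0],[0.8,0.07,0.439,0,0],[0.8,0.08,0.498,0,0],[0.8,0.089,0.557,0,0],[0.8,0.099,0.617,0,0],[0.8,0.109,0.676,0,0],[0.8,0.119,0.735,0,0],[0.8,0.128,0.789,0,0],[0.8,0.135,0.834,0,0],[0.8,0.141,0.868,0,0],[0.8,0.144,0.888,0,0]]

```text
t: 21.95
tool_pos: [0.5187, -0.0846, 0.0418]
orientation: [2.395, 2.033, -0.001]
force: [-0.8, -6.8, 5.9]
opening: 0.0139
gripper_force: 25.0
```

```bash
python3 - <<'E'
from tray import *
s=telemetry.read_state();print(s["t"],s["tool_pos"],s["force"],s["wrist_torque"])
n="top";p,d=viewer.read_camera(n);K,T=cam(n);P=cloud(d,K,T);z=P[...,2];cv2.imwrite("pics/top10.png",p)
a=np.radians(80.65);ex=np.array([np.cos(a),np.sin(a)]);ey=np.array([-ex[1],ex[0]])
L=(P[...,:2]-np.array([.5646,.1909]))@np.c_[ex,ey]
ok=(z>.012)&(z<.027)&(abs(L[...,1])<.12)
for X in range(-230,-120,20):
    k=L[...,1][ok&(abs(L[...,0]*1000-X)<6)]*1000
    if len(k)>5:print(X,k.min().round(1),k.max().round(1))
E
```

```text
21.95 [ 0.51872608 -0.08464985  0.04184072] [-0.7587728  -6.8310937   5.86127959] [-1.16739317  0.22486837 -0.03155268]
-230 12.8 96.9
-210 37.8 95.8
-190 -91.3 -31.7
-170 -92.5 96.0
-150 -109.8 117.9
-130 -104.4 97.1
```

>>> send_rows:
  plan:
    - [[0.8,0.001,0.005,0,0],[0.8,0.003,0.015,0,0],[0.8,0.006,0.035,0,0],[0.8,0.01,0.064,0,0],[0.8,0.016,0.099,0,0],[0.8,0.022,0.138,0,0],[0.8,0.029,0.178,0,0],[0.8,0.036,0.217,0,0],[0.8,0.042,0.257,0,0],[0.8,0.049,0.296,0,0],[0.8,0.055,0.336,0,0],[0.8,0.062,0.375,0,0],[0.8,0.067,0.41,0,0],[0.8,0.072,0.439,0,0],[0.8,0.076,0.459,0,0],[0.8,0.078,0.472,0,0],[0.8,0.08,0.48,0,0],[0.8,0.08,0.483,0,0]]

```text
t: 23.5
tool_pos: [0.5346, 0.0111, 0.0418]
orientation: [2.395, 2.032, -0.002]
force: [-0.1, -8.8, 5.7]
opening: 0.0143
gripper_force: 25.0
```

>>> send_rows:
  plan:
    - [[0.8,0.001,0.005,0,0],[0.8,0.002,0.01,0,0],[0.8,0.003,0.015,0,0],[0.8,0.003,0.02,0,0],[0.8,0.004,0.025,0,0],[0.8,0.005,0.03,0,0],[0.8,0.005,0.032,0,0]]

```text
t: 24.08
tool_pos: [0.5356, 0.0173, 0.0418]
orientation: [2.396, 2.032, -0.002]
force: [-1.3, -7.3, 6.2]
opening: 0.0139
gripper_force: 25.0
```

>>> send_rows:
  plan:
    - [[0.8,0.001,0.004,0,0],[0.8,0.001,0.008,0,0],[0.8,0.002,0.012,0,0],[0.8,0.002,0.012,0,0]]

```text
t: 24.42
tool_pos: [0.536, 0.0197, 0.0418]
orientation: [2.396, 2.032, -0.002]
force: [-1.9, -7.1, 6.4]
opening: 0.0137
gripper_force: 25.0
```

```bash
python3 - <<'E'
from tray import *
s=telemetry.read_state();print(s["t"],s["tool_pos"],s["force"])
n="top";p,d=viewer.read_camera(n);K,T=cam(n);P=cloud(d,K,T);z=P[...,2];cv2.imwrite("pics/top11.png",cv2.resize(p[120:320,140:400],None,fx=3,fy=3))
p,d=viewer.read_camera("side");cv2.imwrite("pics/side11.png",cv2.resize(p[150:330,180:440],None,fx=3,fy=3))
E
```

```text
24.4167 [0.53596422 0.01970831 0.04184093] [-1.89281306 -7.13034127  6.38104184]
```

View pics/top11.png

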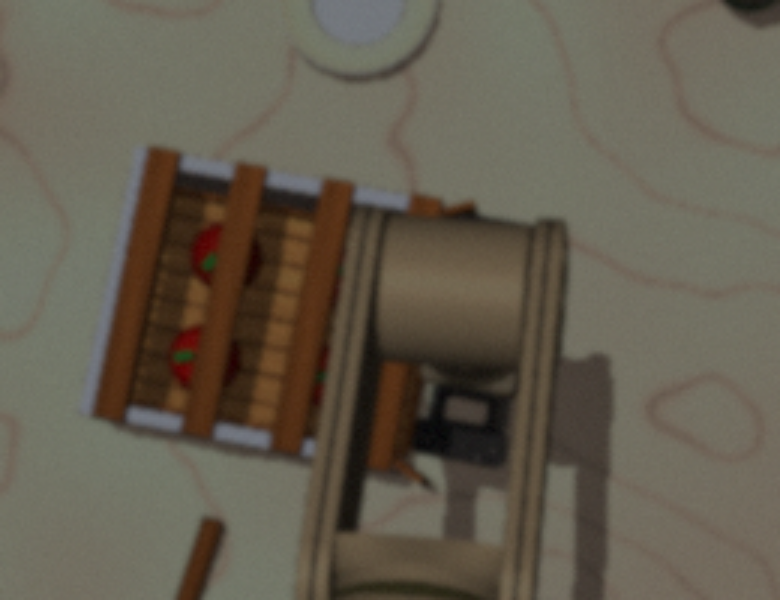

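The view shows the tray almost fully in, with the front two apples apart under the second slat. There is no contact force from the back yet, so I'll creep on.

>>> send_rows:
  plan:
    - [[0.8,0.001,0.004,0,0],[0.8,0.001,0.008,0,0],[0.8,0.002,0.01,0,0],[0.8,0.002,0.01,0,0]]

```text
t: 24.85
tool_pos: [0.5363, 0.0216, 0.0419]
orientation: [2.396, 2.032, -0.002]
force: [-1.7, -7.6, 6.8]
opening: 0.0138
gripper_force: 25.0
```

>>> send_rows:
  plan:
    - [[0.8,0.001,0.004,0,0],[0.8,0.001,0.008,0,0],[0.8,0.002,0.01,0,0],[0.8,0.002,0.01,0,0]]

```text
t: 25.18
tool_pos: [0.5364, 0.0219, 0.0418]
orientation: [2.395, 2.031, -0.006]
force: [-3.2, -16.6, 8.9]
opening: 0.0137
gripper_force: 25.0
```

>>> send_rows:
  plan:
    - [[0.8,-0.001,-0.007,0,0],[0.8,-0.001,-0.007,0,0],[0.6,-0.001,-0.007,0,0],[0.4,-0.001,-0.007,0,0],[0.2,-0.001,-0.007,0,0],[0.1,-0.001,-0.007,0,0],[0.1,-0.001,-0.007,0,0],[0.1,-0.001,-0.007,0.03,0],[0.1,-0.001,-0.007,0.1,0],[0.1,-0.001,-0.007,0.3,0],[0.1,-0.001,-0.1,0.5,0],[0.1,-0.001,-0.3,0.7,0],[0.1,-0.001,-0.5,0.85,0],[0.1,-0.001,-0.7,0.85,0],[0.1,-0.001,-0.9,0.85,0],[0.1,-0.001,-1,0.85,0],[0.1,-0.001,-1,0.85,0]]

```text
t: 26.6
tool_pos: [0.5366, -0.1818, 0.2132]
orientation: [2.398, 2.024, -0.001]
force: [0.1, -0.8, -0.0]
opening: 0.0419
gripper_force: 0.0
```

```bash
python3 - <<'E'
from tray import *
s=telemetry.read_state();print(s["t"],s["tool_pos"],s["force"])
p,d=viewer.read_camera("top");K,T=cam("top");P=cloud(d,K,T);z=P[...,2]
a=np.radians(80.65);ex=np.array([np.cos(a),np.sin(a)]);ey=np.array([-ex[1],ex[0]])
L=(P[...,:2]-np.array([.5646,.1909]))@np.c_[ex,ey]*1000
f=(z>.042)&(z<.068)&(abs(L[...,1])<20)&(L[...,0]<-112)&(L[...,0]>-260)
print("fin x",L[...,0][f].min(),L[...,0][f].max(),"y",np.median(L[...,1][f]))
hsv=cv2.cvtColor(p,cv2.COLOR_BGR2HSV)
r=((hsv[...,0]<7)|(hsv[...,0]>172))&(hsv[...,1]>190)&(abs(L[...,0])<120)&(abs(L[...,1])<95)&(z<.07)&(z>.02)
for sx in(-1,1):
  for sy in(-1,1):
    k=r&(L[...,0]*sx>0)&(L[...,1]*sy>0);print(sx,sy,k.sum(),L[k].min(0).round(),L[k].max(0).round())
cv2.imwrite("pics/top12.png",cv2.resize(p[150:300,150:350],None,fx=4,fy=4))
E
```

```text
26.6 [ 0.53662276 -0.18180615  0.2132096 ] [ 0.10044872 -0.77935554 -0.02171796]
fin x -201.95526881232678 -121.28276475093064 y 2.6329609831440894
-1 -1 286 [-80. -67.] [-41. -13.]
-1 1 308 [-83.  16.] [-42.  73.]
1 -1 112 [ 30. -63.] [ 86. -15.]
1 1 125 [29. 24.] [83. 73.]
```

View pics/top12.png

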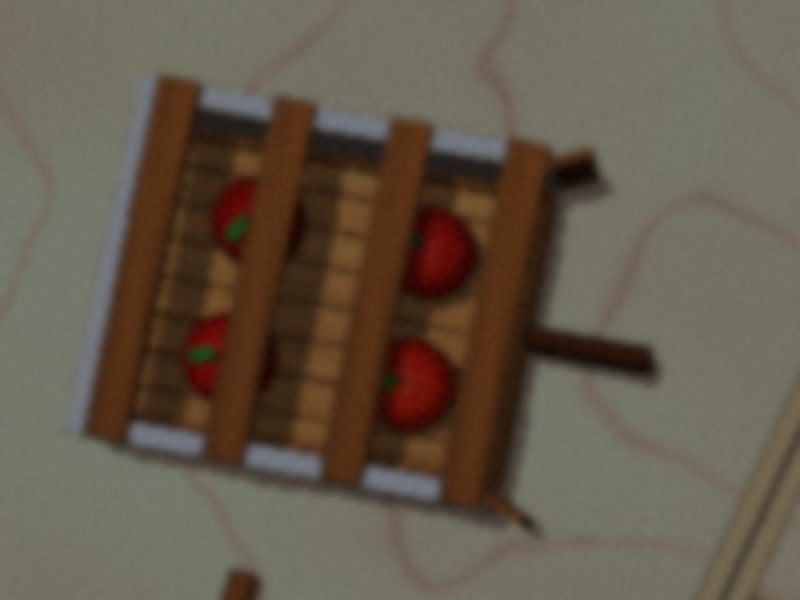

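The tray is home (the fin's rear end is at -202 mm, expected -203) and the four apples lie apart, about 84 mm between centres. The gripper is clear.

```bash
python3 -c "
from plant import order;print(order.close_job())"
```

```text
the job is handed in; nothing more can be done
None
```

The job is handed in: the four apples lie apart in the tray (closest centres about 84 mm), and the tray is fully home against the keeper's back with the gripper clear. I never went near the other things on the counter; the verdict was not shown.

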